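# Tip the loaded spares canisters into the parts tray

## Task

Some of the three lidded dark canisters hold steel bearings and the rest are empty, which only their weight tells. Tip the bearings of every loaded one out over its lip into the steel tray and stand it upright on the desk again, but do not tip an empty one over or open its flap: it too ends upright on the desk. Knock no canister over, and leave the bottle, scraper, pliers and printed bracket where they are.

Things in the scene. Friction and masses are not known exactly. Their poses are not given: they have to be found in the camera images.
- canister_1: opaque dark-grey plastic canister, origin at the centre of its underside, z up, -x to its pouring lip. 52 mm high, walls 2.5 mm; straight upright sides at y = +-30 mm for the fingers; base x = -26 to 26, upright back wall at x = 26, front wall leaning out from x = -26 at the foot to x = -43 at the lip. Stands with its lip towards the robot, turned up to 0.6 rad either way.
- canister_2: a canister exactly like canister_1. Each of the three weighs 55 to 76 g empty, and either is empty or holds three loose steel linear bearings (cylinders 21 mm in diameter, 30 mm long, 32 g each: 96 g in all), unseen under the lid.
- canister_3: a canister exactly like canister_1. Top of each: a rear strip (x = 10 to 26 mm) is closed for good, the rest is an orange flap 58 mm wide, 53 mm long, 2.5 mm thick, hinged at the strip (along y at x = 10, z = 53 mm).
- lid_1 (a joint): flap of canister_1: 0 shut, up to 1.9 rad swung up and back. The hinge is snug (3 mN m): the flap stays where it is left, and shut on an empty canister in any pose, but bearings sliding against it from inside push it open when the canister is tipped over its lip with the hinge uppermost.
- lid_2 (a joint): flap of canister_2, as lid_1. Bearings slide against the flap when the canister is tipped some 95 degrees from upright over its lip and push it open; held at 110 to 120 degrees the canister empties within a second.
- lid_3 (a joint): flap of canister_3, as lid_1. It must swing about 0.5 rad for a bearing to pass under its free edge, so a gripper close above the flap blocks it; a grasp leaning back towards the hinge side leaves it room.
- tray: open steel parts tray fixed to the desk, 150 mm (its x) by 220 mm (its y), 34 mm high, walls and floor 4 mm; origin at the centre of its underside, z up; nearly square to the robot (within 0.12 rad).
- bottle: bystander: white plastic bottle, 58 mm in diameter, 165 mm high, standing; origin at the centre of its underside.
- scraper: bystander: flat scraper 190 mm long lying along its own x; origin near its middle, on the desk.
- pliers: bystander: small pliers with red handles, about 140 mm long and 45 mm wide, 12 mm high, lying along its own x (handles to -x); origin near the pivot, on the desk.
- bracket: bystander: small orange printed bracket, 50 x 34 mm, 38 mm high; origin at the centre of its underside.

How it is judged (in metres and radians):
On the way, in this order (a step that is already met when the one before it is completed fails the run):
1. the bearings of one loaded canister lie in the tray (contact force between tray and anything else between 0.75 and 1.15 N), for 0.3 s.
2. the bearings of the other loaded canister lie in the tray too (contact force between tray and anything else above 1.7 N), for 0.2 s.
At the end, for the whole second after the job is handed in: All the bearings (1.9 N in all) and nothing else lie in the tray, which carries 1.7 to 2.3 N; all three canisters stand still on the desk top itself (within 3 mm), upright within 0.05 rad; the flap of at least one, the empty one, is shut (below 0.2 rad) (contact force between tray and anything else between 1.7 and 2.3 N and height (world z) of each of canister_1, canister_2, canister_3 below 0.003 m and angle between each of canister_1, canister_2, canister_3's own z axis and vertical below 0.05 rad and linear speed of each of canister_1, canister_2, canister_3 below 0.02 m/s and value of joint any of lid_1, lid_2, lid_3 below 0.2 rad); the robot touches nothing.
It fails at once if a canister was held mouth down with its flap still shut (an empty one, or not tipped over its lip) ((angle between canister_1's own z axis and vertical above 1.75 rad and angular speed of canister_1 below 0.5 rad/s and value of joint lid_1 below 0.04 rad) or (angle between canister_2's own z axis and vertical above 1.75 rad and angular speed of canister_2 below 0.5 rad/s and value of joint lid_2 below 0.04 rad) or (angle between canister_3's own z axis and vertical above 1.75 rad and angular speed of canister_3 below 0.5 rad/s and value of joint lid_3 below 0.04 rad)).
It fails at once if the flap of the empty canister was opened (value of joint each of lid_1, lid_2, lid_3 above 0.2 rad).
It fails at once if a canister was knocked over on the desk or in the tray ((angle between canister_1's own z axis and vertical above 0.8 rad and height (world z) of canister_1 below 0.045 m) or (angle between canister_2's own z axis and vertical above 0.8 rad and height (world z) of canister_2 below 0.045 m) or (angle between canister_3's own z axis and vertical above 0.8 rad and height (world z) of canister_3 below 0.045 m)).
It fails at once if the bottle, scraper, pliers or printed bracket was pushed more than 3 cm (distance of any of bottle, scraper, pliers, bracket from where it was at the start of the episode above 0.03 m).
It also fails if it takes over 72 s, if anything falls off the work surface, if the arm or the gripper's body presses on something with over 40 N, if the wrist force passes 120 N, or if a joint passes its speed limit or range.

## Robot

A 6-joint arm with a two-finger parallel gripper is mounted at the origin on the work surface. World frame = base frame: x ahead of the robot, y to its left, z up, the work surface at z = 0. Lengths are in mm, angles in rad, forces in N, time in s.
With the tool pointing down it reaches from about 300 to 1000 mm from the base axis. Payload 5.1 kg.
Tool frame: the origin (TCP) lies midway between the tips of the shut fingers; the grasp point (between the pads) lies 19 mm behind it; z points along the fingers, y is the line along which they close (so a half turn about z gives the same grasp; the last joint's range is limited). The gripper opens to 95 mm and grips with 3 to 60 N. Pads are 20 mm wide; open, the fingers measure 119 mm over their backs; the gripper's body (75 mm by 180 mm) begins 59 mm behind the grasp point.
Start: joints at [1.025, 0.124, 1.65, -0, 1.367, -0.083], TCP at [290.214, 581.602, 214.656] pointing down, gripper open.
Joint ranges: [-2.61, 2.61], [-1.02, 2.33], [0.03, 2.71], [-1.35, 4.49], [0.32, 2.68], [-2.91, 2.91]. Speed limits (rad/s): [2.57, 2.57, 3.14, 3.14, 3.14, 3.14].

## Interface

Orientations are given as a 3x3 rotation matrix whose columns are the frame's x, y, z axes.
In Python, from rig import env, claw, inverse_kinematics, get_state, vision, models gives the robot as it stands. Calls block until the motion is done:
- env.move_to(position, orientation): joint-space move of the TCP to a pose.
- env.line_to(position, rot=None, vel=150, max_force=None): straight line of the TCP; rot=None keeps the orientation; vel is the mean speed in mm/s. With max_force (N) it stops when the force on the tool has changed by that much, and returns True; else False.
- env.movej(angles): joint-space move.
- claw.command_gripper(opening, grip_force=None): opening from 0.0 (shut) to 1.0 (fully open); grip_force is the grip in N (None keeps the last); returns when the fingers have stopped.
- env.sleep(seconds).
- inverse_kinematics(position, orientation): joint angles nearest the present ones, or None.
- get_state(): the state.
- vision.capture(name): name is "scene" or "top" or "wrist"; returns (picture, depth): 400x640x3 uint8, blue, green, red; 400x640 float32, mm along the optical axis (not along the pixel's ray), 0 where there is no reading.
- vision.camera_model(name): a dict with "vertical_fov" (degrees; the focal length in pixels is half the picture's height over the tangent of half this angle, whatever the lens; pixels are square), "cx", "cy" (the principal point, pixels), "k1" (the pictures are not rectified: a ray, as slopes to the right and down, at radius r is drawn at 1 + k1 r^2 times it, then the intrinsics apply), "pose" (4x4, takes a point from camera to world coordinates); the wrist camera has in their place "T_tool_cam" (4x4, takes a point from camera to tool coordinates, whose origin is the TCP and whose axes are the flange's). Camera axes: x right, y up, looking along -z (the intrinsics and any distortion apply to the point x, -y, -z); pixel columns grow to the right and rows downward; lengths in mm; the calibration is good to about 2 mm. A picture is of the moment at which its call begins: read the wrist's pose just before it. camera_model takes no time and is no camera call.
A pose or a line that the arm cannot do raises env.IKError and nothing moves.
- env.hand_in(): hands the job in; it is judged then, once.
Trained networks look in the newest picture that a camera, given by its name, has taken for a name from the list of things; names that differ only in an ending like _2 or _b are one class to them, and where a whole thing is asked for, a point or a joint stands for the part that bears it (a point fixed in the world has none). Each returns a list of dicts, best first, with "score" (0 to 1); they miss things now and then, are a little off and sometimes report something else, mostly with a low value. They report only what shows in the picture. A call takes as long as a camera call.
- models.search_frame(camera, thing): "centre" ([x, y, z] in mm, in the coordinates of the camera as it stood for that picture, good to about 4 mm: the middle of the surface that is visible of it).
The state is a dict: "t": time; "qpos": joint angles; "dq": joint speeds; "joint_torque": joint torques, N m; "tcp_pos": TCP position; "orientation": TCP orientation; "ft_force": force on the tool from outside, world axes, zero at the start; "wrist_torque": the same for the moment, N m; "width": opening from 0.0 (shut) to 1.0 (fully open); "grip_force": force on a finger pad.
Only numpy, scipy, OpenCV 4.12 (cv2) and the standard library are available. Lean on these libraries where they do the work, as an engineer would, in place of code of your own. Each camera call takes 0.05 s, during which the arm holds its last target. There are 200 camera calls.

## Working session

There is one attempt and no reset: what is moved stays moved. The work goes in short steps, each a Python script; the robot and the scene stay as the last script left them, time stands still between calls to the robot, and variables do not carry over. Pictures are saved under pics/ and viewed, at most 10 in all, crops included, and the job is handed in when it is done.

```bash
ls; mkdir -p pics
cat > h.py <<'E'
import numpy as np, cv2
from rig import env, claw, inverse_kinematics, get_state, vision, models
def pose(cam):
    m=vision.camera_model(cam)
    if 'pose' in m: return np.array(m['pose'])
    s=get_state();T=np.eye(4);T[:3,:3]=s['orientation'];T[:3,3]=s['tcp_pos'];return T@np.array(m['T_tool_cam'])
def cloud(cam,depth,T):
    m=vision.camera_model(cam);h,w=depth.shape
    f=h/2/np.tan(np.radians(m['vertical_fov'])/2)
    K=np.array([[f,0,m['cx']],[0,f,m['cy']],[0,0,1.]])
    v,u=np.mgrid[:h,:w]
    p=cv2.undistortPoints(np.stack([u,v],-1).reshape(-1,1,2).astype(float),K,np.array([m['k1'],0,0,0.]))[:,0].reshape(h,w,2)
    P=np.stack([p[...,0]*depth,-p[...,1]*depth,-depth],-1)
    W=P@T[:3,:3].T+T[:3,3]; W[depth<=0]=np.nan
    return W
E
python3 - <<'E'
from h import *
for c in ['top','scene']:
    T=pose(c);im,d=vision.capture(c);cv2.imwrite(f'pics/{c}0.png',im);np.savez(f'{c}0.npz',im=im,d=d,T=T)
    for n in ['canister_1','tray','bottle','scraper','pliers','bracket','lid_1']:
        for r in models.search_frame(c,n): print(c,n,round(r['score'],2),np.round(T[:3,:3]@np.array(r['centre'])+T[:3,3]))
print(get_state())
E
```

```text
pics
top canister_1 0.9 [658. -15.  57.]
top canister_1 0.9 [653. 168.  56.]
top canister_1 0.83 [ 669. -201.   54.]
top tray 0.73 [ 769. -139.   14.]
top tray 0.68 [466.  -7.   2.]
top tray 0.25 [ 668. -203.   55.]
top bottle 0.77 [566. 396. 112.]
top scraper 0.96 [ 561. -403.    3.]
top pliers 0.84 [811.  70.   9.]
top bracket 0.51 [ 767. -137.   12.]
top lid_1 0.69 [652. 165.  53.]
top lid_1 0.65 [ 653. -200.   53.]
top lid_1 0.54 [644.  -6.  57.]
scene canister_1 0.88 [ 678. -196.   51.]
scene canister_1 0.68 [673. 172.  52.]
scene canister_1 0.65 [670.  -9.  55.]
scene tray 0.77 [456.  -1.   4.]
scene bottle 0.61 [583. 403.  99.]
scene scraper 0.89 [ 558. -399.    2.]
scene pliers 0.85 [818.  72.  12.]
scene pliers 0.17 [647. -10.  49.]
scene pliers 0.16 [649. 170.  55.]
scene bracket 0.8 [ 766. -134.   13.]
scene lid_1 0.88 [ 658. -199.   53.]
scene lid_1 0.63 [646. -10.  50.]
{'t': 0.8, 'qpos': array([ 1.02538128e+00,  1.23778804e-01,  1.65027642e+00, -1.59172201e-05,
        1.36750360e+00, -8.25803966e-02]), 'dq': array([ 2.03324867e-05,  2.45075051e-03,  1.03558467e-03,  9.51014469e-04,
       -1.69892926e-03, -1.21154832e-03]), 'joint_torque': array([-1.77123857e-04, -4.17531073e+01, -3.60204577e+01,  7.76764867e-02,
        4.27353883e-02,  1.63258795e-05]), 'tcp_pos': array([290.23356981, 581.60243388, 214.68389906]), 'orientation': array([[-8.94791894e-01,  4.46483444e-01,  3.08792873e-05],
       [ 4.46483444e-01,  8.94791894e-01,  2.08369307e-05],
       [-1.83271914e-05,  3.24318073e-05, -9.99999999e-01]]), 'ft_force': array([-0.3345815 ,  0.78753861, -0.23415446]), 'wrist_torque': array([-0.02633299,  0.03752132, -0.02807425]), 'grip_force': 0.0, 'width': 0.9997737600718118}
```

View pics/top0.png

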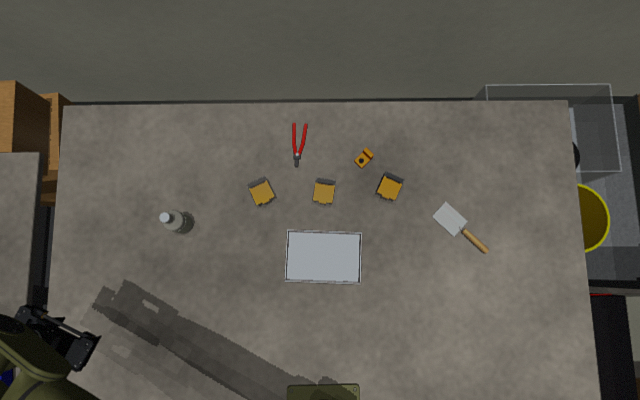

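Run:
```python
from h import *
D=np.load('top0.npz');W=cloud('top',D['d'],D['T']);hsv=cv2.cvtColor(D['im'],cv2.COLOR_BGR2HSV)
z=W[...,2]
for c in [(658,-15),(653,168),(669,-201)]:
    near=np.hypot(W[...,0]-c[0],W[...,1]-c[1])<60
    for nm,m in [('top',near&(z>46)&(z<64)),('flap',near&(z>46)&(z<64)&(hsv[...,1]>120)&(hsv[...,0]<22))]:
        p=W[m];r=cv2.minAreaRect(p[:,:2].astype(np.float32))
        print(nm,len(p),np.round(np.mean(p,0),1),[np.round(a,1) for a in r])
m=(z>22)&(z<45)&(np.hypot(W[...,0]-466,W[...,1]+7)<160)
r=cv2.minAreaRect(W[m][:,:2].astype(np.float32));print('tray',[np.round(a,3) for a in r],W[m][:,2].mean())
m=(abs(z)<10)&(W[...,0]>300)&(W[...,0]<900);print('desk',np.median(z[m]))
```

```text
top 487 [654.7 -12.6  54.3] [array([654. , -12.2]), array([60. , 74.9]), np.float64(80.8)]
flap 333 [649.  -11.2  54.7] [array([645.8, -10.8]), array([58.1, 58.2]), np.float64(81.3)]
top 495 [657.  172.4  54.3] [array([656.2, 172. ]), array([74. , 59.7]), np.float64(25.5)]
flap 311 [652.9 168.7  54.9] [array([649.3, 168.2]), array([58.3, 55.9]), np.float64(24.9)]
top 487 [ 665.1 -207.1   54.4] [array([ 664.5, -207.1]), array([60.2, 74.9]), np.float64(64.2)]
flap 357 [ 659.  -203.8   55. ] [array([ 658.5, -203.3]), array([59.7, 60.6]), np.float64(66.5)]
tray [array([463.698,  -7.49 ]), array([220.395, 150.205]), np.float64(86.804)] 33.06747636899899
desk 0.3914559143895531
```

The picture shows the canisters at pixels (262,192), (324,192) and (390,187), with their lips facing the robot. The tray is at (323,257) and the bystanders are clear of them. Next I check which grasp and pour poses are reachable.

```bash
cat >> h.py <<'E'
from scipy.spatial.transform import Rotation as Rn
TOP={1:((654,-12.2),-9.2),2:((656.2,172),25.5),3:((664.5,-207.1),-25.8)}
CAN={}
for k,(c,a) in TOP.items():
    a=np.radians(a); CAN[k]=(np.array([c[0]+8.5*np.cos(a),c[1]+8.5*np.sin(a),0]),a)
L=np.radians(35)
def tool(O,yaw,th=0,g=(0,0,30),L=L,back=0):
    "TCP pose that puts canister origin at O, yawed, tipped th over its lip; back: retreat along tool axis"
    C=Rn.from_euler('ZY',[yaw,-th]).as_matrix()
    z=-np.sin(L)*C[:,0]-np.cos(L)*C[:,2]; y=C[:,1]
    return np.asarray(O,float)+C@np.array(g,float)+(19-back)*z, np.column_stack([np.cross(y,z),y,z])
E
python3 - <<'E'
from h import *
for Ld in (25,35,45):
    l=np.radians(Ld)
    for k,(O,a) in CAN.items():
        q=[inverse_kinematics(*tool(O+[0,0,h],a,L=l,back=b)) for h,b in((0,0),(0,90),(100,0))]
        print(Ld,k,np.round(O),[None if x is None else np.round(x,2) for x in q])
    for yaw in np.radians([-60,-30,0,30,60]):
        off=np.array([np.cos(yaw),np.sin(yaw),0])*50
        print(Ld,np.degrees(yaw),[None if x is None else np.round(x,2) for x in (inverse_kinematics(*tool(np.array([464,-7,135])+off,yaw,np.radians(t),L=l)) for t in (0,60,115))])
E
```

```text
25 1 [662. -14.   0.] [array([-0.11,  0.59,  1.46,  0.02,  1.52, -1.53]), array([-0.11,  0.58,  1.33,  0.02,  1.67, -1.53]), array([-0.11,  0.49,  1.43,  0.02,  1.66, -1.52])]
25 2 [664. 176.   0.] [array([ 0.22,  0.63,  1.4 , -0.1 ,  1.54, -1.77]), array([ 0.23,  0.63,  1.26, -0.09,  1.68, -1.78]), array([ 0.22,  0.54,  1.36, -0.1 ,  1.67, -1.79])]
25 3 [ 672. -211.    0.] [array([-0.39,  0.67,  1.34,  0.03,  1.56, -1.52]), array([-0.39,  0.67,  1.2 ,  0.02,  1.71, -1.52]), array([-0.39,  0.57,  1.3 ,  0.03,  1.7 , -1.51])]
25 -59.99999999999999 [array([-0.36,  0.02,  1.92,  0.27,  1.55, -0.94]), array([ 0.13, -0.31,  2.29, -0.67,  1.02, -0.07]), None]
25 -29.999999999999996 [array([-0.23,  0.12,  1.82,  0.12,  1.62, -1.3 ]), array([ 0.02, -0.49,  2.41, -0.46,  0.73, -0.77]), array([0.25, 0.  , 2.62, 3.98, 1.21, 1.19])]
25 0.0 [array([-0.1 ,  0.15,  1.78, -0.04,  1.64, -1.66]), array([-0.18, -0.57,  2.45,  0.17,  0.66, -1.86]), None]
25 29.999999999999996 [array([ 0.04,  0.12,  1.82, -0.2 ,  1.59, -2.02]), array([-0.36, -0.48,  2.4 ,  0.6 ,  0.9 , -2.76]), array([-0.68,  0.02,  2.61
[... 1976 characters left out ...]
[-0.44,  0.2 ,  1.83,  0.42,  1.78, -1.02]), array([-0.05, -0.28,  2.19, -0.25,  1.1 , -0.47]), None]
45 -29.999999999999996 [array([-0.27,  0.33,  1.67,  0.19,  1.9 , -1.32]), array([-0.09, -0.33,  2.23, -0.13,  1.01, -1.08]), array([ 0.21, -0.36,  2.64,  4.41,  0.72,  0.69])]
45 0.0 [array([-0.09,  0.37,  1.62, -0.06,  1.94, -1.65]), array([-0.15, -0.35,  2.24,  0.04,  0.99, -1.74]), None]
45 29.999999999999996 [array([ 0.09,  0.32,  1.68, -0.32,  1.86, -1.98]), array([-0.2 , -0.33,  2.23,  0.2 ,  1.05, -2.37]), array([-0.63, -0.34,  2.63,  1.56,  1.03,  2.5 ])]
45 59.99999999999999 [array([ 0.25,  0.19,  1.84, -0.54,  1.7 , -2.28]), None, array([-0.68, -0.01,  2.36,  1.22,  1.43,  2.36])]
```

```bash
sed -i 's/radians(35)/radians(45)/' h.py
cat >> h.py <<'E'
def fz(n=25):
    v=[]
    for _ in range(n): v.append(get_state()['ft_force'][2]); env.sleep(0.02)
    return np.mean(v),np.std(v)/np.sqrt(n)
def T(): return round(get_state()['t'],1)
def weigh(k):
    O,a=CAN[k]
    claw.command_gripper(1.0)
    env.move_to(*tool(O+[0,0,150],a,back=60)); 
    env.line_to(tool(O,a,back=90)[0],rot=tool(O,a)[1],vel=250)
    f0=fz()
    env.line_to(tool(O,a)[0],vel=120)
    claw.command_gripper(0.0,grip_force=25)
    w=get_state()['width']
    env.line_to(tool(O+[0,0,60],a)[0],vel=120); env.sleep(0.15)
    f1=fz(); print('can',k,'weight',f0,f1,f0[0]-f1[0],'width',w*95,'t',T())
    return f0[0]-f1[0]
def place(k):
    O,a=CAN[k]
    env.line_to(tool(O+[0,0,8],a)[0],vel=150)
    print('contact',env.line_to(tool(O-[0,0,4],a)[0],vel=15,max_force=4),get_state()['tcp_pos'][2]-tool(O,a)[0][2])
    claw.command_gripper(1.0)
    env.line_to(tool(O,a,back=100)[0],vel=200); print('t',T())
E
python3 - <<'E'
from h import *
s=get_state();p=s['tcp_pos'].copy();p[2]=340
env.line_to(p,vel=300); print(T())
weigh(2); print(np.round(get_state()['qpos'],2))
im,d=vision.capture('scene');cv2.imwrite('pics/s1.png',im[100:320,150:470].repeat(2,0).repeat(2,1))
E
```

```text
1.4
can 2 weight (np.float64(0.30869605938848266), np.float64(0.1250446474572013)) (np.float64(-1.5094886456346563), np.float64(0.11162181112976047)) 1.818184705023139 width 59.72838768185207 t 7.5
[ 0.24  0.78  1.16 -0.16  1.97 -1.78]
```

View pics/s1.png

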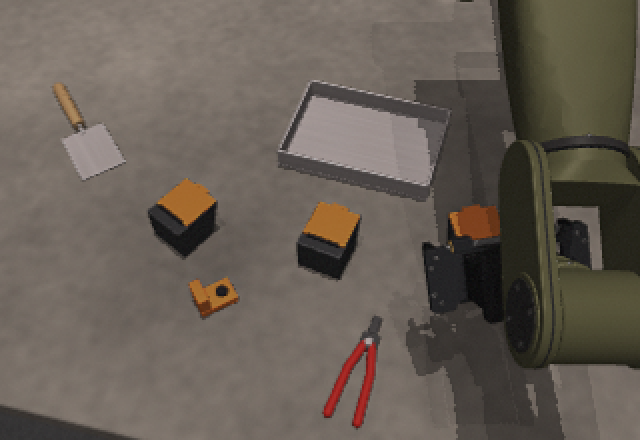

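The canister is held cleanly at about (475,225). It weighs 1.82 ± 0.17 N, against at most 0.75 N for an empty one, so it is loaded and I pour it.

```bash
cat >> h.py <<'E'
def pour(k,x=464,d=62):
    O,a=CAN[k]; P=np.array([x,-7.5-d,140]); y=-np.pi/2
    t0=fz()[0]
    env.line_to(tool(O+[0,0,150],a)[0],vel=200)
    for t in (0,35,70,97): env.move_to(*tool(P,y,np.radians(t))); print(t,T(),np.round(get_state()['qpos'],2))
    env.sleep(0.4)
    env.move_to(*tool(P,y,np.radians(116))); env.sleep(1.0)
    vision_im,_=vision.capture('scene');cv2.imwrite(f'pics/p{k}.png',vision_im[80:300,150:470].repeat(2,0).repeat(2,1))
    for t in (70,20,0): env.move_to(*tool(P+[0,0,20],y,np.radians(t)))
    env.move_to(*tool(O+[0,0,130],a)); env.line_to(tool(O+[0,0,60],a)[0],vel=200); env.sleep(.1)
    print('weight loss',fz()[0]-t0,'t',T())
E
python3 - <<'E'
from h import *
pour(2)
im,d=vision.capture('scene');cv2.imwrite('pics/q2.png',im[80:300,150:470].repeat(2,0).repeat(2,1))
E
python3 -c "
import cv2,numpy as np
cv2.imwrite('pics/pq2.png',cv2.resize(np.hstack([cv2.imread('pics/p2.png')[:,:,:],cv2.imread('pics/q2.png')]),(800,275)))"
```

```text
0 9.8 [-0.61  0.    2.03  0.62  1.62 -0.75]
35 10.3 [-0.32 -0.22  2.1   0.17  1.32 -0.38]
70 11.0 [ 0.04 -0.19  2.15 -0.46  1.24  0.21]
97 11.4 [ 0.25  0.01  2.14 -0.88  1.4   0.6 ]
weight loss 1.062015181116803 t 17.3
```

View pics/pq2.png

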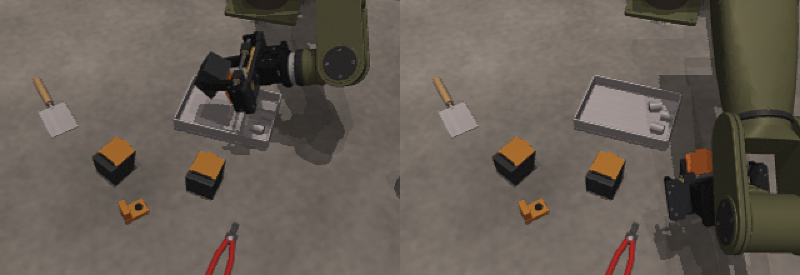

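Three bearings lie in the right end of the tray, near (656,115), and the flap is open. The weight fell by about 1.06 N. I place this canister and weigh the next one.

Run:
```python
from h import *
place(2)
O,a=CAN[2]; env.line_to(tool(O+[0,0,150],a,back=120)[0],vel=300)
w=weigh(1)
if w>1.35:
    pour(1,d=75)
elif w>.95: print('ambiguous')
print(T())
im,d=vision.capture('scene');cv2.imwrite('pics/r1.png',im[80:300,150:530].repeat(2,0).repeat(2,1))
```

```text
contact True -0.124357727380211
t 19.9
can 1 weight (np.float64(0.23915751984106265), np.float64(0.08488021863445852)) (np.float64(-0.654372432003706), np.float64(0.11520012821236611)) 0.8935299518447686 width 59.814006499568535 t 25.6
25.6
```

View pics/r1.png

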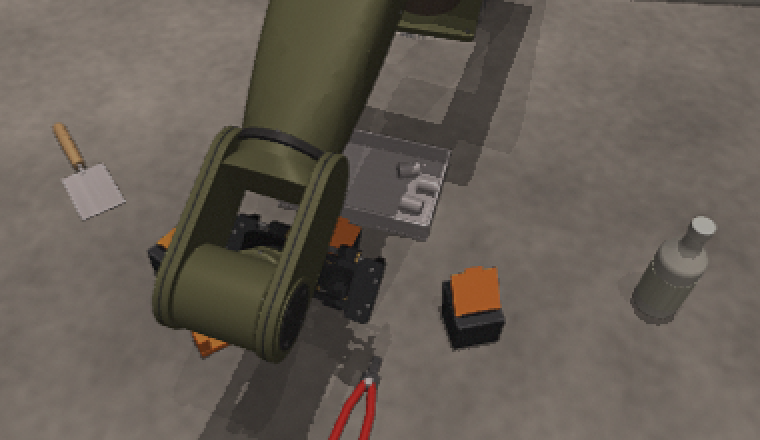

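Canister 2 stands upright at (472,305) with its flap open. Canister 1 weighs 0.89 ± 0.14 N, so it is empty. I set it back and weigh canister 3.

Run:
```python
from h import *
place(1)
O,a=CAN[1]; env.line_to(tool(O+[0,0,150],a,back=120)[0],vel=300)
w=weigh(3)
if w>1.35:
    pour(3,d=75); place(3)
    O,a=CAN[3]; env.line_to(tool(O+[0,0,150],a,back=120)[0],vel=300)
    p=get_state()['tcp_pos']; q=get_state()['qpos'].copy(); q[0]+=0.9; q[1]-=0.4; env.movej(q)
print(T())
im,d=vision.capture('scene');cv2.imwrite('pics/r3.png',im[80:300,150:530].repeat(2,0).repeat(2,1))
```

```text
contact True -0.1555758238877054
t 28.2
can 3 weight (np.float64(0.18178240219796782), np.float64(0.09563363306010256)) (np.float64(-1.7199599961989958), np.float64(0.09649478900643348)) 1.9017423983969635 width 59.76866132614818 t 33.8
0 35.8 [-0.64  0.02  2.02  0.61  1.63 -0.77]
35 36.3 [-0.35 -0.21  2.1   0.17  1.32 -0.4 ]
70 37.0 [ 0.01 -0.19  2.15 -0.46  1.23  0.18]
97 37.5 [ 0.22 -0.    2.15 -0.89  1.38  0.59]
weight loss 0.7917432522730574 t 43.1
contact True -0.14165145099559595
t 45.6
48.9
```

View pics/r3.png

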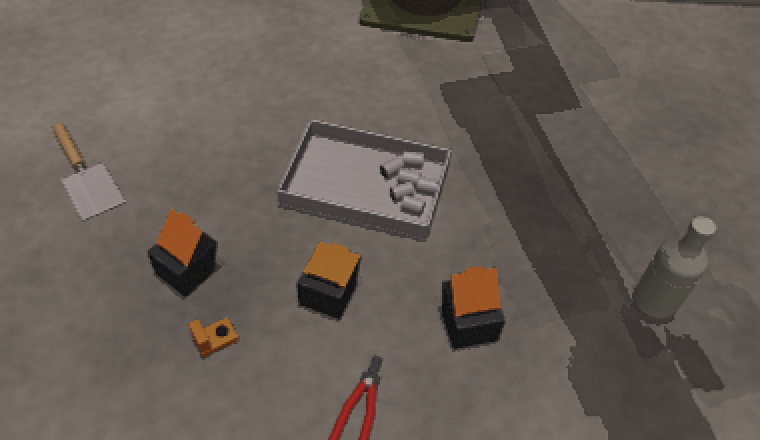

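Six bearings lie in the tray around (410,180). All three canisters stand upright, the middle one with its flap shut at (330,265), and the bystanders have not moved. I hand the job in.

```bash
python3 -c "
from h import *
print(env.hand_in())"
```

```text
the job is handed in; nothing more can be done
None
```

I handed the job in at about 49 s: the two loaded canisters' six bearings lie in the tray, and all three canisters stand upright, with the empty one never tipped and its flap still shut (the hand-in returned no verdict).

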